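Free the ratchet pawl and lower the hold-down lever onto the block

TASK

Press the yellow thumb plate of the ratchet stand down until its brass pawl snaps clear of the teeth and stays clear, then push the raised lever down by its red plate until its sprung rubber foot presses on the steel bench block, and take the hand away. Just press and push with the fingertips: do not force the lever against the teeth, do not shift the block, lift nothing, and leave the other things on the bench alone.

Things in the scene. Friction and masses are not known exactly. Their poses are not given: they have to be found in the camera images.
- stand: Green ratchet stand screwed to the bench (does not move): base plate 131x54 mm and 6 mm thick, two upright cheeks 34 mm apart over their outsides and up to 90 mm high. Origin on the bench under the lever's axle; its x axis points along the lever towards the red plate, z up, y across. The lever and the pawl move in its x-z plane (y = 0). The yellow thumb plate is on its -x side, the red plate on its +x side.
- axle (a point): Centre of the lever's axle (along the stand's y), 75 mm above the stand's origin. A dark toothed ratchet wheel of 36 mm radius turns about it with the lever.
- lever (a joint): Lever angle, rad: 0 at its highest (40 degrees above level), growing as the lever goes down about the axle; 0.68 the foot first touches the 25 mm block, 0.70 is level, at about 0.75 the foot's spring is fully pressed in and the lever stops. It starts at 0 to 0.09. The hinge is stiff (about 3 to 4 N straight down on the red plate moves it) and the lever stays where it is left. While the pawl is engaged it goes down only to about 0.2 and then jams on a tooth.
- push_plate (a point): Middle of the top face of the red plate, 36 mm along the lever by 26 mm across, near the lever's end; 163 mm from the axle. The face lies along the lever, so it tilts with it (level at lever 0.70, when its height is 89 mm). Its height at the start is about 175 to 190 mm.
- foot: Black rubber foot (20 mm across) on the spindle under the lever, 110 mm out along the lever; origin at the centre of its underside, 52 mm below the lever's centre line. Moves with the lever; sprung along the spindle, giving up to 8 mm (about 1 N at first touch, 1.5 N more per mm). With the lever let go at about 0.72 it keeps pressing on the block, because the hinge is stiff; the pressing force drops back to about 7 N.
- pawl (a joint): Brass pawl's angle, rad: 0 engaged in the teeth, 0.36 fully clear (hard stops at both). Over-centre spring: about 3 N on the thumb plate starts it, and past 0.18 it snaps on by itself to 0.36 and stays there.
- thumb_plate (a point): Middle of the top face of the yellow thumb plate (26 mm along the stand's x by 24 mm across, 5 mm thick) on the pawl's tail, 112 mm from the stand's origin on its -x side, 63 mm above the bench when engaged. Pressed down, it turns about the pawl's pin, which lies 34 mm from the stand's origin on the -x side and 27 mm above the bench: fully clear, it is 33 mm above the bench and 120 mm from the stand's origin.
- steel_block: Loose plain steel bench block with rounded edges, 44x44x25 mm, lying on the bench under where the foot comes down (about 110 mm from the stand's origin along its +x). Origin at the centre of its underside.
- flux_pot: Bystander: loose dark round pot with a pale rim, 50 mm across, 27 mm high. Origin at the centre of its underside.
- tin_round: Bystander: loose dark round tin, 44 mm across, 22 mm high. Origin at the centre of its underside.
- dapping_cube: Bystander: loose steel doming cube with round hollows, 43 mm. Origin at the centre of its underside.
- pumice_stick: Bystander: loose grey stick of pumice, 24x62x20 mm. Origin at the centre of its underside.
There are look-alikes about, which are no part of the job. What is shaped like the steel_block but green is not meant.

How it is judged:
By the outcome, as a careful person would: the job done as asked, in the order asked, and still so for the second after the job is handed in, with the robot touching nothing.
It also fails if it takes over 48 s, if anything falls off the work surface, if the arm or the gripper's body presses on something with over 40 N, if the wrist force passes 120 N, or if a joint passes its speed limit or range.

ROBOT

A 6-joint arm with a two-finger parallel gripper is mounted at the origin on a cart in front of the work surface, level with it; the furniture and walls round the work are solid. World frame = base frame: x ahead of the robot, y to its left, z up, the work surface at z = 0. Lengths are in m, angles in rad, forces in N, time in s.
With the tool pointing down it reaches from about 0.35 to 0.975 m from the base axis. Payload 4.9 kg.
Tool frame: the origin (TCP) lies between the finger pads; the fingertips stand 17 mm ahead of it and the grasp point (between the pads) lies 2 mm behind it (bot.tcp_to_tips is the distance from the TCP to the fingertips, in m); z points along the fingers, y is the line along which they close (so a half turn about z gives the same grasp; the last joint's range is limited). The gripper opens to 85 mm and grips with 20 to 120 N. Pads are 22 mm wide; open, the fingers measure 114 mm over their backs; the gripper's body (76 mm by 85 mm) begins 54 mm behind the grasp point. The pads swing forward as they close: fully open they stand 13 mm farther back than shut.
Start: joints at [1.186, 0.053, 1.613, -0, 1.476, -0.119], TCP at [0.164, 0.603, 0.248] pointing down, gripper open.
Joint ranges: [-3.01, 3.01], [-1.01, 2.22], [0.06, 2.58], [-1.02, 4.17], [0.09, 2.62], [-3.14, 3.14]. Speed limits (rad/s): [2.57, 2.57, 3.14, 3.14, 3.14, 3.14].

INTERFACE

Orientations are given as [roll, pitch, yaw] about the fixed x, y, z axes, in that order (R = Rz(yaw) Ry(pitch) Rx(roll)).
In Python, from cell import monitor, read_camera, camera_model, bot, search_frame gives the robot as it stands.
- The arm moves only by the tool step_arm, never from a script. Its argument "deltas" is a list that holds one entry, the list of rows, each a list of 7 numbers: the opening, from 0 (shut) to 1 (fully open), then the shift along the tool's x, y, z in units of 40 mm (1.0 is 40 mm), then the turn, a rotation vector about the tool's x, y, z in units of 5 degrees (1.0 is 5 degrees). In form: [[[jaw, x, y, z, ax, ay, az], ...]]. A call has 1 to 5 rows; each row shifts and turns the commanded pose from where the row before left it, along the tool's axes as they then stand; what a row does not reach is not made up. A row lasts 1/8 s, in which the tool goes at most 62.5 mm and 10.7 degrees, less where a joint would pass 70% of its speed; a pose out of reach is approached as far as the arm can. A call is refused whole if a number of a shift passes 1 or a number of a turn 1, either way. A call with a gripper value outside its range is refused whole. The fingers move at their own pace and stop on an object; "grip_force" is the grip in N (left out, the last holds). Time passes only in rows, so rows that do not move let the fingers close. It gives the time, the measured TCP pose, the force, the opening and the grip force at its end, in the units of the state.
- monitor.sense(): the state, without advancing time (a new reading comes with each control period).
- read_camera(name): name is "side" or "top" or "wrist"; returns (picture, depth): 480x640x3 uint8, red, green, blue; 480x640 float32, m along the optical axis (not along the pixel's ray), 0 where there is no reading.
- camera_model(name): a dict with "fx", "fy", "cx", "cy" (pixels), "cam_to_world" (4x4, takes a point from camera to world coordinates); the wrist camera has in their place "tool_from_camera" (4x4, takes a point from camera to tool coordinates, whose origin is the TCP and whose axes are the flange's). Camera axes: x right, y down, z forward; pixel columns grow to the right and rows downward; lengths in m; the calibration is good to about 2 mm. A picture is of the moment at which its call begins: read the wrist's pose just before it. camera_model takes no time and is no camera call.
- bot.hand_in(): hands the job in; it is judged then, once.
Trained networks look in the newest picture that a camera, given by its name, has taken for a name from the list of things; names that differ only in an ending like _2 or _b are one class to them, and where a whole thing is asked for, a point or a joint stands for the part that bears it (a point fixed in the world has none). Each returns a list of dicts, best first, with "p" (0 to 1); they miss things now and then, are a little off and sometimes report something else, mostly with a low value. They report only what shows in the picture. A call takes as long as a camera call. They do not tell look-alikes from the thing itself.
- search_frame(camera, query): "location" ([x, y, z] in m, in world coordinates, good to about 4 mm: the middle of the surface that is visible of it).
The state is a dict: "clock": time; "q": joint angles; "qd": joint speeds; "joint_efforts": joint torques, N m; "ee_pos": TCP position; "tool_rot": TCP orientation; "wrist_force": force on the tool from outside, world axes, zero at the start; "moment": the same for the moment, N m; "gripper_width": finger opening in m; "grip_force": force on a finger pad.
Only numpy, scipy, OpenCV 4.12 (cv2) and the standard library are available. Lean on these libraries where they do the work, as an engineer would, in place of code of your own. Each camera call takes 0.05 s, during which the arm holds its last target. There are 200 camera calls.

## Working session

There is one attempt and no reset: what is moved stays moved. The work goes in short steps, Python scripts to look and compute and a tool call to move; the robot and the scene stay as the last step left them, time stands still between calls to the robot, and variables do not carry over. Pictures are saved under pics/ and viewed, at most 10 in all, crops included, and the job is handed in when it is done.

Besides the shell and the picture viewer there is one more tool, called after "Call:" as a command line: name --argument value ..., lists and objects as JSON in quotes. step_arm: Moves the arm, as the interface text tells. Its arguments: {"type":"object","properties":{"deltas":{"type":"array"},"grip_force":{"type":"number"}},"required":["deltas"]}

```bash
mkdir -p pics; python3 - <<'E'
from cell import *
import cv2,numpy as np
s=monitor.sense();print(s)
for c in("side","top"):
    p,d=read_camera(c);cv2.imwrite(f"pics/{c}0.png",p[:,:,::-1]);np.savez(f"pics/{c}0.npz",p=p,d=d)
    m=camera_model(c);T=np.linalg.inv(m["cam_to_world"])
    for q in("stand","axle","push_plate","thumb_plate","foot","steel_block","flux_pot","tin_round","dapping_cube","pumice_stick"):
        for r in search_frame(c,q)[:3]:
            l=r["location"];v=T@[*l,1];print(c,q,round(r["p"],2),np.round(l,3),int(m["fx"]*v[0]/v[2]+m["cx"]),int(m["fy"]*v[1]/v[2]+m["cy"]))
E
```

```text
{'clock': 0.0, 'q': array([ 1.18596794e+00,  5.33700029e-02,  1.61429903e+00,  9.56564353e-06,
        1.47602682e+00, -1.18990880e-01]), 'qd': array([ 8.76211700e-04,  1.89895095e-03, -1.37608968e-06,  4.95707029e-04,
       -2.86740402e-03,  9.70212938e-04]), 'joint_efforts': array([-1.75997920e-03, -3.93678439e+01, -3.70177102e+01, -8.49719117e-05,
        7.02552090e-03, -1.70746421e-05]), 'ee_pos': array([0.16396438, 0.60249053, 0.24705185]), 'tool_rot': array([-3.13950546e+00, -2.59124788e-04,  2.87575396e+00]), 'wrist_force': array([-0.09529883,  0.48896639,  0.28953791]), 'moment': array([-0.05848772,  0.04466131,  0.00373543]), 'grip_force': 0.0, 'gripper_width': 0.0852948264631682}
side stand 0.64 [ 0.532 -0.187  0.06 ] 306 262
side axle 0.62 [ 0.528 -0.192  0.06 ] 308 261
side push_plate 0.84 [ 0.539 -0.112  0.117] 301 258
side thumb_plate 0.64 [ 0.517 -0.309  0.06 ] 315 237
side steel_block 0.76 [0.574 0.002 0.026] 279 326
side steel_block 0.74 [ 0.541 -0.076  0.025] 298 303
side flux_pot 0.54 [ 0.432 -0.428  0.018] 348 230
side tin_round 0.48 [ 0.571 -0.439  0.021] 298 226
side pumice_stick 0.98 [0.601 0.123 0.019] 255 373
side pumice_stick 0.74 [ 0.518 -0.308  0.059] 315 237
top stand 0.7 [ 0.526 -0.205  0.062] 333 239
top axle 0.9 [ 0.53  -0.209  0.063] 335 237
top push_plate 0.82 [ 0.54  -0.141  0.131] 301 225
top thumb_plate 0.55 [ 0.519 -0.3    0.064] 379 241
top foot 0.45 [ 0.518 -0.297  0.064] 378 242
top foot 0.42 [ 0.542 -0.1    0.121] 281 226
top steel_block 0.83 [ 0.581 -0.012  0.032] 243 218
top steel_block 0.82 [ 0.537 -0.097  0.024] 283 238
top flux_pot 0.55 [ 0.438 -0.446  0.009] 445 282
top tin_round 0.84 [ 0.573 -0.452  0.022] 445 220
top dapping_cube 0.7 [0.482 0.115 0.039] 181 264
top pumice_stick 0.91 [0.599 0.108 0.022] 189 212
```

View pics/top0.png

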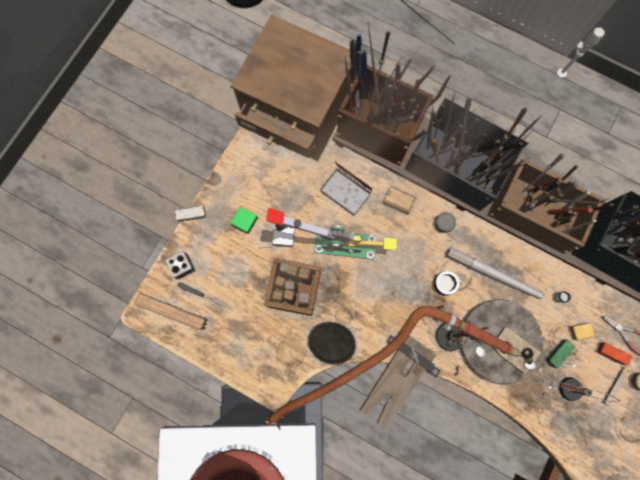

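View pics/side0.png

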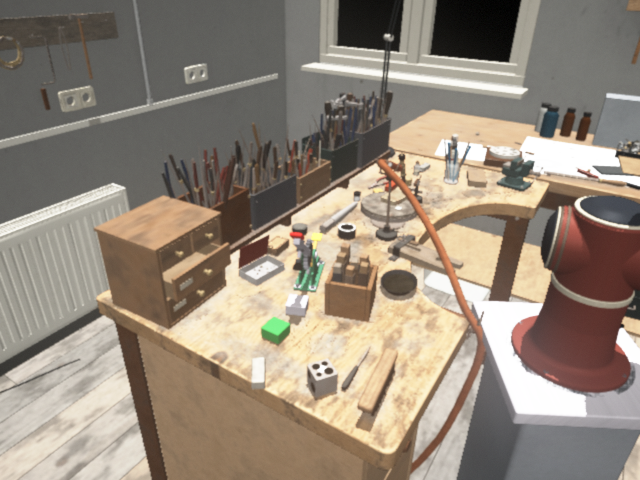

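Candidates:
- **Yellow:** thumb plate at top (390,243), against the yellow box at (583,331).
- **Red:** lever plate at (275,216), against the red item at (615,352).
- **Block:** steel at (283,236), against the green one at (244,219).

I choose the ones on or under the green stand. I'll measure by colour and depth, check them in a close crop, and get the hose height.

```bash
python3 - <<'E'
from cell import *
import cv2,numpy as np
z=np.load("pics/top0.npz");p,d=z["p"],z["d"];m=camera_model("top")
v,u=np.mgrid[:480,:640]
P=np.stack([(u-m["cx"])/m["fx"]*d,(v-m["cy"])/m["fy"]*d,d,np.ones_like(d)],-1)@m["cam_to_world"].T
P=P[...,:3];np.save("pics/P.npy",P)
h=cv2.cvtColor(p,cv2.COLOR_RGB2HSV).astype(int);H,S,V=h[...,0],h[...,1],h[...,2]
roi=(u>225)&(u<410)&(v>195)&(v<265)
def rep(n,k):
    k=k&roi&(d>0);q=P[k];print(n,k.sum(),"uv",u[k].min(),u[k].max(),v[k].min(),v[k].max(),"med",np.round(np.median(q,0),4),"min",np.round(np.percentile(q,5,axis=0),3),"max",np.round(np.percentile(q,95,axis=0),3))
rep("yellow",(H>24)&(H<35)&(S>190)&(V>120)&(u>375))
rep("red",((H<6)|(H>174))&(S>190)&(u<300)&(V>100))
rep("green stand",(H>50)&(H<90)&(S>120)&(u>305))
g=(H>50)&(H<90)&(S>120)&(u>305)&roi
c=P[g&(P[...,2]<.02)];print("base rect",cv2.minAreaRect((c[:,:2]*1000).astype(np.float32)))
rep("block",(S<50)&(V>120)&(u>268)&(u<298)&(v>222)&(v<250)&(P[...,2]<.035)&(P[...,2]>.015))
for uv in [(290,410),(340,380),(390,345),(415,315),(440,312),(500,345)]: print("hose",uv,np.round(P[uv[1],uv[0]],3))
cr=cv2.resize(p[190:270,225:415],None,fx=4,fy=4,interpolation=cv2.INTER_CUBIC);cv2.imwrite("pics/crop.png",cr[:,:,::-1])
E
```

```text
Traceback (most recent call last):
ValueError: zero-size array to reduction operation minimum which has no identity
```

```bash
cat > a.py <<'E'
from cell import *
import cv2,numpy as np
z=np.load("pics/top0.npz");p,d=z["p"],z["d"];m=camera_model("top")
v,u=np.mgrid[:480,:640]
P=np.stack([(u-m["cx"])/m["fx"]*d,(v-m["cy"])/m["fy"]*d,d,np.ones_like(d)],-1)@m["cam_to_world"].T
P=P[...,:3];np.save("pics/P.npy",P)
print(p[243,390],d[243,390],p[216,275],d[216,275],p.dtype)
h=cv2.cvtColor(np.ascontiguousarray(p),cv2.COLOR_RGB2HSV).astype(int);H,S,V=h[...,0],h[...,1],h[...,2]
roi=(u>225)&(u<410)&(v>195)&(v<265)
def rep(n,k):
    k=k&roi;print(n,k.sum(),(k&(d>0)).sum())
    k=k&(d>0)
    if not k.any(): return
    q=P[k];print("  uv",u[k].min(),u[k].max(),v[k].min(),v[k].max(),"med",np.round(np.median(q,0),4),"min",np.round(np.percentile(q,5,axis=0),3),"max",np.round(np.percentile(q,95,axis=0),3))
rep("yellow",(H>22)&(H<36)&(S>170)&(V>120)&(u>375))
rep("red",((H<6)|(H>174))&(S>180)&(u<300)&(V>100))
g=(H>45)&(H<90)&(S>90)&(u>305)
rep("green stand",g)
c=P[g&roi&(d>0)&(P[...,2]<.02)];print("base rect",cv2.minAreaRect((c[:,:2]*1000).astype(np.float32)))
rep("block",(S<60)&(V>120)&(u>268)&(u<298)&(v>222)&(v<250)&(P[...,2]<.035)&(P[...,2]>.015))
for uv in [(290,410),(340,380),(390,345),(415,315),(440,312),(500,345)]: print("hose",uv,np.round(P[uv[1],uv[0]],3))
cr=cv2.resize(p[190:270,225:415],None,fx=4,fy=4,interpolation=cv2.INTER_CUBIC);cv2.imwrite("pics/crop.png",cr[:,:,::-1])
E
python3 a.py
```

```text
[245 243  99] 1.0231173 [236  64  58] 0.8999217 uint8
yellow 0 0
red 182 182
  uv 267 282 209 224 med [ 0.5449 -0.0935  0.1934] min [ 0.534 -0.104  0.182] max [ 0.555 -0.082  0.202]
green stand 18 18
  uv 341 354 253 255 med [ 0.5043 -0.2337  0.0081] min [ 0.503 -0.25   0.006] max [ 0.506 -0.224  0.011]
base rect ((504.6209411621094, -235.93905639648438), (28.665205001831055, 3.366345167160034), 83.85123443603516)
block 330 330
  uv 272 293 225 245 med [ 0.5407 -0.0987  0.0261] min [ 0.525 -0.116  0.022] max [ 0.558 -0.076  0.029]
hose (290, 410) [ 0.186 -0.111  0.044]
hose (340, 380) [ 0.25  -0.207  0.149]
hose (390, 345) [ 0.31  -0.29   0.219]
hose (415, 315) [ 0.358 -0.327  0.261]
hose (440, 312) [ 0.362 -0.368  0.258]
hose (500, 345) [ 0.307 -0.482  0.205]
```

View pics/crop.png

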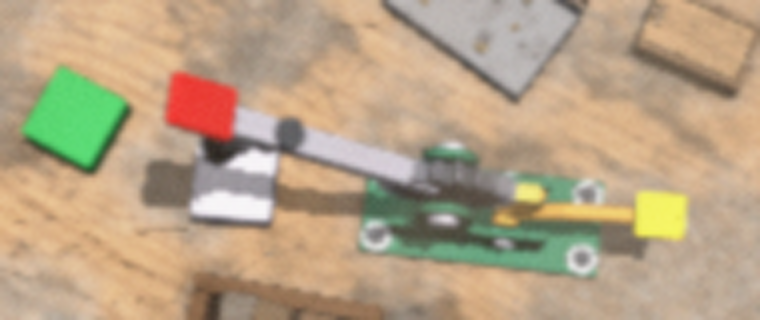

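The crop shows the red plate at about (276,216), the steel block at (283,236), the stand with its axle near (336,236), and the yellow plate at (390,244). I'll measure yellow now and fit the stand's axis.

```bash
cat > b.py <<'E'
from a import *
y=(p[...,0]>200)&(p[...,1]>200)&(p[...,2]<130)&(u>380)&(u<402)&(v>232)&(v<256)
rep("Y",y)
def nets(q):
    pass
Y=np.median(P[y&(P[...,2]>.05)],0);print(Y, P[244,384:398].round(3).tolist())
R=np.median(P[((H<6)|(H>174))&(S>180)&(u<300)&(V>100)&roi&(u>250)],0);
D=R-Y;L=np.linalg.norm(D[:2]);ex=D[:2]/L;print("R",R,"dist",L,"yaw",np.degrees(np.arctan2(ex[1],ex[0])))
O=Y[:2]+.112*ex;print("origin",O,"red reach",(R[:2]-O)@ex,"red expected reach",np.sqrt(.163**2-(R[2]-.075)**2))
B=np.array([.5407,-.0987]);print("block along/across",(B-O)@ex,(B-O)@[-ex[1],ex[0]])
# green base: plausible green pixels
g=(p[...,1].astype(int)-p[...,0]>25)&(u>310)&(u<380)&(v>220)&(v<262)&(P[...,2]<.02)&(P[...,2]>0)
c=P[g];print(g.sum(),cv2.minAreaRect((c[:,:2]*1000).astype(np.float32)))
E
python3 b.py | tail -8
```

```text
hose (500, 345) [ 0.307 -0.482  0.205]
Y 139 138
  uv 381 396 238 249 med [ 0.5159 -0.3211  0.0637] min [ 0.505 -0.332  0.059] max [ 0.527 -0.31   0.067]
[ 0.51556818 -0.32048317  0.06382121] [[0.515, -0.31, 0.059], [0.514, -0.311, 0.062], [0.514, -0.313, 0.063], [0.514, -0.315, 0.067], [0.513, -0.317, 0.068], [0.514, -0.319, 0.064], [0.514, -0.321, 0.064], [0.514, -0.324, 0.063], [0.514, -0.326, 0.064], [0.514, -0.328, 0.064], [0.513, -0.329, 0.066], [0.513, -0.331, 0.068], [0.526, -0.344, -0.0], [0.526, -0.347, 0.001]]
R [ 0.54490515 -0.0935359   0.19335927] dist 0.2288355788700305 yaw 82.63434817979197
origin [ 0.5299267  -0.20940738] red reach 0.11683557887003047 red expected reach 0.11207177253622676
block along/across 0.11117498801736428 0.0035084074503156895
333 ((524.5809936523438, -231.30441284179688), (127.6725082397461, 52.12504959106445), 87.01158142089844)
```

The geometry agrees: thumb plate (0.516,-0.321,0.064), red plate (0.545,-0.094,0.19), stand axis about 83.5°, and the block 111 mm out. Setting out with the gripper shut, rising, and lining tool y up with the stand's x.

Call:
step_arm --deltas '[[[0, 0, 0, -0.5, 0, 0, -0.87], [0, -0.5, 0, -0.5, 0, 0, -0.87], [0, -1, -0.5, 0, 0, 0, 0], [0, -1, -1, 0, 0, 0, 0], [0, -1, -1, 0, 0, 0, 0]]]'

```text
clock: 1.72
ee_pos: [0.2926, 0.4851, 0.2884]
tool_rot: [3.141, 0.0, 3.028]
wrist_force: [0.2, 1.2, -0.6]
gripper_width: 0.0002
grip_force: 0.0
```

Call:
step_arm --deltas '[[[0, -1, -1, 0, 0, 0, 0], [0, -1, -1, 0, 0, 0, 0], [0, -1, -1, 0, 0, 0, 0], [0, -1, -1, 0, 0, 0, 0], [0, -1, -1, 0, 0, 0, 0]]]'

```text
clock: 2.35
ee_pos: [0.4685, 0.2632, 0.2886]
tool_rot: [3.141, 0.001, 3.028]
wrist_force: [0.9, 0.3, -0.2]
gripper_width: 0.0003
grip_force: 0.0
```

Call:
step_arm --deltas '[[[0, -1, -1, 0, 0, 0, 0], [0, -0.5, -1, 0, 0, 0, 0], [0, 0, -1, 0, 0, 0, 0], [0, 0, -1, 0, 0, 0, 0], [0, 0, -1, 0, 0, 0, 0]]]'

```text
clock: 2.98
ee_pos: [0.5043, 0.058, 0.2884]
tool_rot: [-3.142, 0.0, 3.028]
wrist_force: [0.8, -0.1, 0.6]
gripper_width: 0.0004
grip_force: 0.0
```

Call:
step_arm --deltas '[[[0, 0, -1, 0, 0, 0, 0], [0, 0, -1, 0, 0, 0, 0], [0, 0, -1, 0, 0, 0, 0], [0, 0, -1, 0, 0, 0, 0], [0, 0, -1, 0, 0, 0, 0]]]'

```text
clock: 3.6
ee_pos: [0.4814, -0.1407, 0.2885]
tool_rot: [-3.141, 0.001, 3.028]
wrist_force: [-0.1, -0.3, 0.2]
gripper_width: -0.0002
grip_force: 0.0
```

Call:
step_arm --deltas '[[[0, -0.6, -1, 0, 0, 0, 0], [0, -0.6, -1, 0, 0, 0, 0], [0, -0.16, -1, 0, 0, 0, 0], [0, 0, -1, 1, 0, 0, 0], [0, 0, -0.38, 1, 0, 0, 0]]]'

```text
clock: 4.22
ee_pos: [0.5158, -0.3221, 0.208]
tool_rot: [-3.14, 0.002, 3.026]
wrist_force: [0.1, -0.5, -0.1]
gripper_width: -0.0002
grip_force: 0.0
```

Call:
step_arm --deltas '[[[0, 0, 0, 1, 0, 0, 0], [0, 0, 0, 0.7, 0, 0, 0], [0, 0, 0, 0, 0, 0, 0]]]'

```text
clock: 4.6
ee_pos: [0.5142, -0.3184, 0.1371]
tool_rot: [3.138, -0.005, 3.028]
wrist_force: [-0.2, -0.4, -0.1]
gripper_width: 0.0003
grip_force: 0.0
```

```bash
cat > w.py <<'E'
from cell import *
import cv2,numpy as np,sys
from scipy.spatial.transform import Rotation as Ro
def look(n,uq):
    s=monitor.sense();p,d=read_camera("wrist");m=camera_model("wrist")
    cv2.imwrite(f"pics/{n}.png",p[:,:,::-1])
    T=np.eye(4);T[:3,:3]=Ro.from_euler("xyz",s["tool_rot"]).as_matrix();T[:3,3]=s["ee_pos"];T=T@m["tool_from_camera"]
    v,u=np.mgrid[:480,:640]
    P=(np.stack([(u-m["cx"])/m["fx"]*d,(v-m["cy"])/m["fy"]*d,d,np.ones_like(d)],-1)@T.T)[...,:3]
    q=p.astype(int)
    k={"Y":(q[...,0]>170)&(q[...,1]>160)&(q[...,2]<130),"R":(q[...,0]>150)&(q[...,1]<90)&(q[...,2]<90)}
    print("tcp",s["ee_pos"].round(4),s["wrist_force"].round(1),s["clock"])
    for c in uq:
        a=k[c]&(d>0)
        n_,lab,st,ce=cv2.connectedComponentsWithStats(a.astype(np.uint8))
        for i in np.argsort(-st[1:,4])[:3]+1:
            x=P[lab==i];print(c,st[i],np.median(x,0).round(4),np.percentile(x,3,0).round(3),np.percentile(x,97,0).round(3))
    return p,d,P
if __name__=="__main__": look(sys.argv[1],sys.argv[2])
E
python3 w.py w1 YR
```

```text
tcp [ 0.5142 -0.3184  0.1371] [-0.2 -0.4 -0.1] 4.6
Y [ 295  242   41   37 1383] [ 0.5152 -0.3205  0.0616] [ 0.504 -0.333 -0.001] [ 0.554 -0.308  0.064]
Y [203   0  57  38 535] [ 0.3608 -0.3654 -0.0006] [ 0.351 -0.376 -0.002] [ 0.367 -0.344  0.001]
Y [ 95  61  36  53 396] [ 0.3895 -0.4522 -0.0011] [ 0.378 -0.462 -0.002] [ 0.405 -0.442  0.   ]
```

View pics/w1.png

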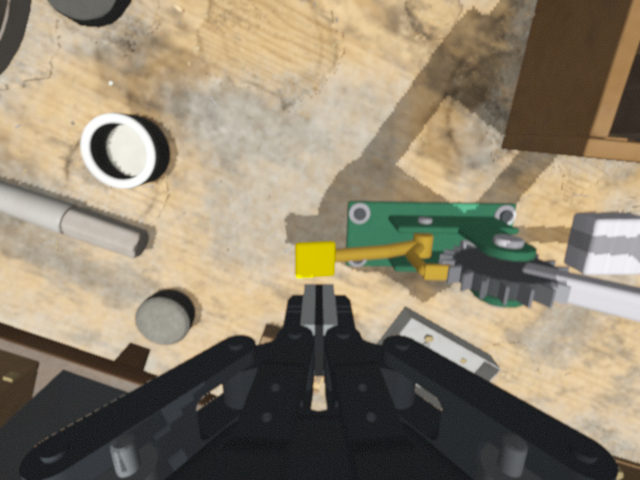

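The yellow plate is at (315,258), measured (0.515,-0.3205,0.0625), with the fingertips just above it. Approaching with a slight bias towards -x, then pressing gently.

Call:
step_arm --deltas '[[[0, 0, -0.13, 0.7, 0, 0, 0], [0, 0, 0, 0.6, 0, 0, 0], [0, 0, 0, 0.1, 0, 0, 0], [0, 0, 0, 0.15, 0, 0, 0], [0, 0, 0, 0.15, 0, 0, 0]]]'

```text
clock: 5.28
ee_pos: [0.5167, -0.3262, 0.0748]
tool_rot: [-3.139, 0.004, 3.028]
wrist_force: [-1.8, -1.2, 2.6]
gripper_width: -0.0001
grip_force: 1.3
```

Call:
step_arm --deltas '[[[0, 0, -0.03, 0.15, 0, 0, 0], [0, 0, -0.03, 0.15, 0, 0, 0], [0, 0, -0.03, 0.1, 0, 0, 0], [0, 0, 0, 0.1, 0, 0, 0], [0, 0, 0, 0, 0, 0, 0]]]'

```text
clock: 5.9
ee_pos: [0.5146, -0.3282, 0.0518]
tool_rot: [3.141, -0.001, 3.028]
wrist_force: [0.9, -0.4, -0.0]
gripper_width: 0.0001
grip_force: 0.0
```

Tips are at 35 mm with no force, so it has probably snapped clear. I'll lift and check.

Call:
step_arm --deltas '[[[0, 0, 0, -0.5, 0, 0, 0], [0, 0, 0, -0.9, 0, 0, 0], [0, 0, 0, -1, 0, 0, 0], [0, 0, 0, -1, 0, 0, 0], [0, 0, 0, -0.6, 0, 0, 0]]]'

```text
clock: 6.52
ee_pos: [0.5159, -0.3291, 0.2176]
tool_rot: [-3.138, 0.005, 3.028]
wrist_force: [0.1, 0.2, -0.4]
gripper_width: 0.0001
grip_force: 0.0
```

```bash
python3 w.py w2 YR
```

```text
tcp [ 0.5159 -0.3291  0.2176] [ 0.1  0.2 -0.4] 6.525
Y [307 199  81  26 843] [ 0.5162 -0.3237  0.032 ] [ 0.503 -0.339 -0.001] [ 0.529 -0.274  0.035]
Y [246  24  17  29 181] [ 0.3585 -0.3704 -0.0005] [ 0.347 -0.376 -0.002] [ 0.366 -0.363  0.001]
Y [323  37  24  22 174] [ 0.3748 -0.2965 -0.0005] [ 0.365 -0.306 -0.002] [ 0.381 -0.289  0.001]
```

View pics/w2.png

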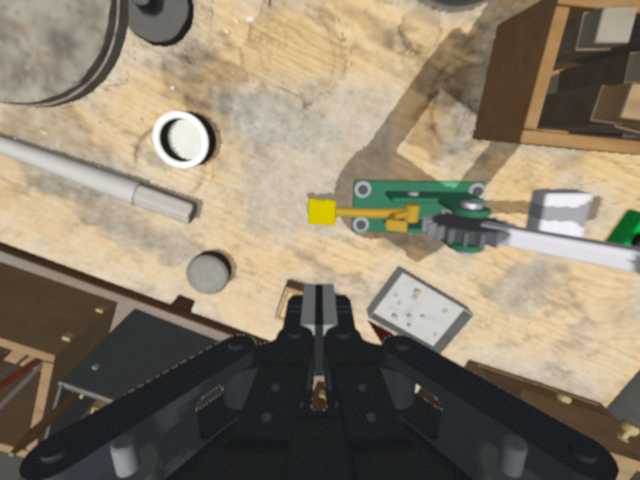

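Plate at (321,211), 32–33 mm high, so the pawl is clear and staying clear. Moving above the red plate.

Call:
step_arm --deltas '[[[0, 0, 0, -0.9, 0, 0, 0], [0, 0, 0, -0.8, 0, 0, 0], [0, 0, 1, 0, 0, 0, 0], [0, 0, 1, 0, 0, 0, 0], [0, 0, 1, 0, 0, 0, 0]]]'

```text
clock: 7.2
ee_pos: [0.5285, -0.208, 0.2812]
tool_rot: [-3.141, 0.001, 3.027]
wrist_force: [-0.2, 0.4, -0.6]
gripper_width: 0.0001
grip_force: 0.0
```

Call:
step_arm --deltas '[[[0, 0, 1, 0, 0, 0, 0], [0, 0, 1, 0, 0, 0, 0], [0, 0, 0.75, 0, 0, 0, 0], [0, 0, 0, 0, 0, 0, 0]]]'

```text
clock: 7.7
ee_pos: [0.5411, -0.0983, 0.281]
tool_rot: [-3.141, 0.001, 3.031]
wrist_force: [0.3, -0.9, -0.9]
gripper_width: -0.0002
grip_force: 0.0
```

```bash
python3 w.py w3 YR
```

```text
tcp [ 0.5411 -0.0983  0.281 ] [ 0.3 -0.9 -0.9] 7.7
Y [101 188  65  26 854] [ 0.5175 -0.3157  0.0324] [ 0.503 -0.341 -0.001] [ 0.526 -0.262  0.075]
Y [ 41  37  60  31 683] [ 0.356  -0.3524 -0.0005] [ 0.344 -0.375 -0.002] [ 0.368 -0.321  0.001]
Y [118  29  39  34 325] [ 0.3549 -0.2693 -0.0009] [ 0.344 -0.287 -0.003] [ 0.372 -0.258  0.   ]
R [ 306  232   44   42 1402] [ 0.5437 -0.0916  0.191 ] [ 0.533 -0.106  0.179] [ 0.555 -0.079  0.199]
```

View pics/w3.png

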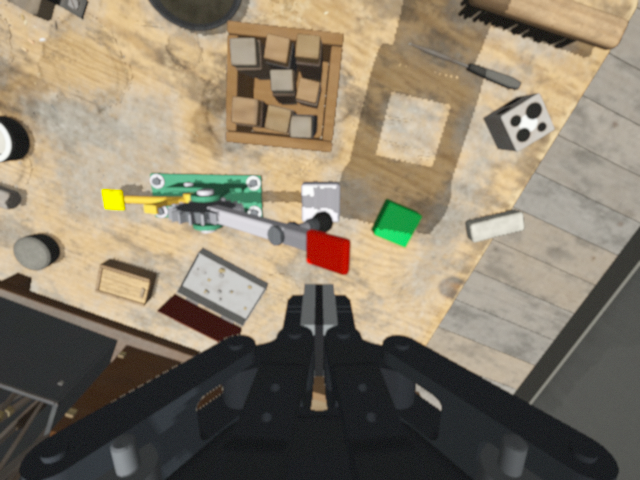

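Red plate at (328,252), measured (0.544,-0.092,0.190). The tips are 7 mm inboard, which is right because their outer edge meets the tilted plate. I'll descend and then follow the arc.

Call:
step_arm --deltas '[[[0, -0.05, 0, 0.85, 0, 0, 0], [0, 0, 0, 0.75, 0, 0, 0], [0, 0, 0, 0.1, 0, 0, 0], [0, 0, 0.05, 0.1, 0, 0, 0], [0, 0, 0.1, 0.1, 0, 0, 0]]]'

```text
clock: 8.38
ee_pos: [0.5445, -0.0953, 0.2061]
tool_rot: [-3.139, 0.003, 3.027]
wrist_force: [1.0, -3.3, 1.4]
gripper_width: -0.0001
grip_force: 1.1
```

Call:
step_arm --deltas '[[[0, 0, 0.14, 0.15, 0, 0, 0], [0, 0, 0.14, 0.15, 0, 0, 0], [0, 0, 0.13, 0.17, 0, 0, 0], [0, 0, 0.13, 0.17, 0, 0, 0]]]'

```text
clock: 8.88
ee_pos: [0.5463, -0.0723, 0.1784]
tool_rot: [-3.142, 0.0, 3.028]
wrist_force: [0.1, -2.0, 1.3]
gripper_width: -0.0002
grip_force: 1.1
```

No jam past the tooth limit, so I'm continuing along the arc.

Call:
step_arm --deltas '[[[0, 0, 0.1, 0.18, 0, 0, 0], [0, 0, 0.09, 0.18, 0, 0, 0], [0, 0, 0.08, 0.18, 0, 0, 0], [0, 0, 0.08, 0.19, 0, 0, 0], [0, 0, 0.07, 0.19, 0, 0, 0]]]'

```text
clock: 9.5
ee_pos: [0.5482, -0.0559, 0.1415]
tool_rot: [-3.141, 0.0, 3.028]
wrist_force: [1.2, -1.5, 2.0]
gripper_width: 0.0001
grip_force: 1.1
```

Call:
step_arm --deltas '[[[0, 0, 0.06, 0.19, 0, 0, 0], [0, 0, 0.05, 0.19, 0, 0, 0], [0, 0, 0.04, 0.19, 0, 0, 0], [0, 0, 0.02, 0.15, 0, 0, 0], [0, 0, 0, 0, 0, 0, 0]]]'

```text
clock: 10.12
ee_pos: [0.548, -0.0488, 0.112]
tool_rot: [3.141, -0.002, 3.028]
wrist_force: [0.3, -0.3, 0.1]
gripper_width: -0.0003
grip_force: 0.0
```

Call:
step_arm --deltas '[[[0, 0, 0, 0.08, 0, 0, 0], [0, 0, 0, 0.08, 0, 0, 0], [0, 0, 0, 0.06, 0, 0, 0], [0, 0, 0, 0.04, 0, 0, 0], [0, 0, 0, 0, 0, 0, 0]]]'

```text
clock: 10.75
ee_pos: [0.5487, -0.0485, 0.1034]
tool_rot: [3.14, -0.001, 3.028]
wrist_force: [-2.7, 3.8, 6.2]
gripper_width: 0.0001
grip_force: 3.4
```

Call:
step_arm --deltas '[[[0, 0, 0, 0.05, 0, 0, 0], [0, 0, 0, 0.05, 0, 0, 0], [0, 0, 0, 0, 0, 0, 0]]]'

```text
clock: 11.12
ee_pos: [0.5488, -0.0484, 0.0999]
tool_rot: [3.14, -0.001, 3.028]
wrist_force: [-5.0, 4.6, 10.1]
gripper_width: 0.0002
grip_force: 4.9
```

Force 10 N and tips at 83 mm put the foot's spring well in. Lifting off and checking.

Call:
step_arm --deltas '[[[0, 0, 0, -0.1, 0, 0, 0], [0, 0, 0, -0.4, 0, 0, 0], [0, 0, 0, -1, 0, 0, 0], [0, 0, 0, -1, 0, 0, 0], [0, 0, 0, -1, 0, 0, 0]]]'

```text
clock: 11.75
ee_pos: [0.5488, -0.0496, 0.2407]
tool_rot: [-3.141, 0.001, 3.027]
wrist_force: [0.2, -0.0, -1.0]
gripper_width: -0.0002
grip_force: 0.0
```

Call:
step_arm --deltas '[[[0, 0, 0, -0.5, 0, 0, 0], [0, 0, 0, 0, 0, 0, 0], [0, 0, 0, 0, 0, 0, 0]]]'

```text
clock: 12.12
ee_pos: [0.548, -0.0491, 0.2566]
tool_rot: [3.141, -0.003, 3.028]
wrist_force: [0.4, 0.2, -0.4]
gripper_width: 0.0002
grip_force: 0.0
```

```bash
python3 - <<'E'
from w import look
import numpy as np,cv2
p,d,P=look("w4","YR")
q=p.astype(int);v,u=np.mgrid[:480,:640]
k=(abs(P[...,2]-.025)<.004)&(abs(P[...,0]-.54)<.04)&(abs(P[...,1]+.0987)<.04)&(d>0)
x=P[k];print("block",k.sum(),np.percentile(x,2,0).round(3),np.percentile(x,98,0).round(3))
E
```

```text
tcp [ 0.548  -0.0491  0.2566] [ 0.4  0.2 -0.4] 12.125
Y [ 40 192  69  28 926] [ 0.5173 -0.3152  0.0325] [ 0.503 -0.338  0.029] [ 0.526 -0.261  0.075]
Y [  0  35  76  46 604] [ 0.3675 -0.3067 -0.0005] [ 0.349 -0.344 -0.002] [ 0.388 -0.283  0.001]
Y [ 54  23  45  37 387] [ 0.3547 -0.2696 -0.001 ] [ 0.344 -0.286 -0.003] [ 0.371 -0.257  0.   ]
R [301 208  39  27 987] [ 0.5491 -0.0476  0.085 ] [ 0.538 -0.064  0.083] [ 0.561 -0.032  0.086]
block 753 [ 0.523 -0.115  0.022] [ 0.548 -0.074  0.026]
```

View pics/w4.png

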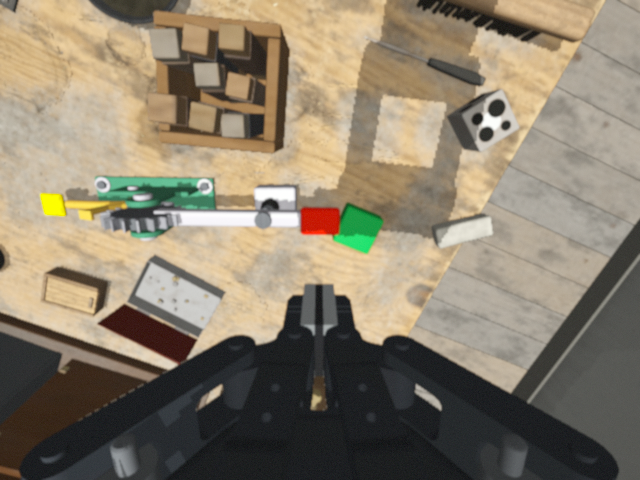

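The red plate stays at 85 mm (lever about 0.72), with the foot on the block at (270,205). The block hasn't moved and the pawl is still clear at (53,205). Handing in.

```bash
python3 -c "
from cell import bot
print(bot.hand_in())"
```

```text
the job is handed in; nothing more can be done
None
```

Job handed in at about 12 s: the pawl is snapped clear, the lever is down at about 0.72 rad with its foot pressing on the steel block (which has not moved), and the hand is away; the hand-in call returned no verdict.

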